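# Load the hand screw press and nip up the pellet die

## Robot

A 6-joint arm with a two-finger parallel gripper is mounted at the origin on the work surface. World frame = base frame: x ahead of the robot, y to its left, z up, the work surface at z = 0. Lengths are in m, angles in rad, forces in N, time in s.
With the tool pointing down it reaches from about 0.425 to 0.95 m from the base axis. Payload 3.5 kg.
Tool frame: the origin (TCP) lies at the very end of the fingers, on their centre line; the grasp point (between the pads) lies 19 mm behind it (ctrl.grip_point_offset is the distance from the TCP to the grasp point, in m); z points along the fingers, y is the line along which they close (so a half turn about z gives the same grasp; the last joint's range is limited). The gripper opens to 85 mm and grips with 20 to 120 N. Pads are 22 mm wide; open, the fingers measure 114 mm over their backs; the gripper's body (76 mm by 85 mm) begins 54 mm behind the grasp point. The pads swing forward as they close: fully open they stand 13 mm farther back than shut.
Start: joints at [-1.297, 0.286, 1.577, -0, 1.279, -0.15], TCP at [0.278, -0.615, 0.231] pointing down, gripper open.
Joint ranges: [-2.77, 2.77], [-0.9, 2.22], [0.21, 2.48], [-1.53, 4.67], [0.24, 2.81], [-2.84, 2.84]. Speed limits (rad/s): [2.79, 2.79, 3.14, 3.14, 3.14, 3.14].

## Interface

Orientations are given as a unit quaternion [x, y, z, w].
In Python, from plant import telemetry, vision, ctrl gives the robot as it stands.
- The arm moves only by the tool arm_command, never from a script. Its argument "series" is one flat list of numbers, 7 for each row, row after row: the shift along the tool's x, y, z in cm, then the turn, a rotation vector about the tool's x, y, z in degrees, then the closure, from 0 (fully open) to 1 (shut). A call has 1 to 10 rows; each row is the pose to reach, as a shift and turn from the pose commanded when the call began, along the tool's axes at that moment; what a row does not reach only later rows make up. A row lasts 1/12 s, in which the tool goes at most 41.7 mm and 7.16 degrees, less where a joint would pass 70% of its speed; a pose out of reach is approached as far as the arm can. A call with a gripper value outside its range is refused whole. The fingers move at their own pace and stop on an object; "force" is the grip in N (left out, the last holds). Time passes only in rows, so rows that repeat a pose let the fingers close. It gives the time, the measured TCP pose, the force, the opening and the grip force at its end, in the units of the state.
- telemetry.get_state(): the state, without advancing time (a new reading comes with each control period).
- vision.read_camera(name): name is "side" or "top"; returns a dict with "color" (480x640x3 uint8, blue, green, red), "K" (3x3 intrinsics, pixels), "rvec" (rotation vector, rad) and "tvec" (3), from world to camera coordinates, as OpenCV has them. Camera axes: x right, y down, z forward; pixel columns grow to the right and rows downward; lengths in m; the calibration is good to about 2 mm. A picture is of the moment at which its call begins. There is no depth.
- ctrl.sign_off(): hands the job in; it is judged then, once.
The state is a dict: "time": time; "qpos": joint angles; "dq": joint speeds; "joint_efforts": joint torques, N m; "eef_pos": TCP position; "tcp_rot": TCP orientation; "contact_force": force on the tool from outside, world axes, zero at the start; "wrist_torque": the same for the moment, N m; "opening": opening from 0.0 (shut) to 1.0 (fully open); "finger_force": force on a finger pad.
Only numpy, scipy, OpenCV 4.12 (cv2) and the standard library are available. Lean on these libraries where they do the work, as an engineer would, in place of code of your own. Each camera call takes 0.05 s, during which the arm holds its last target. There are 200 camera calls.

## Task

Push the press's sliding tray fully home so that the pellet die stands under the screw, then turn the black knurled knob clockwise, regripping as often as needed, until the spring pad meets the die's plunger, and about a quarter of a turn (and no more than about a third) beyond that first touch, so that the die is held firmly but not crushed. Let go, leave the press like that, and do not disturb the glassware beside it.

Things in the scene. Friction and masses are not known exactly. Their poses are not given: they have to be found in the camera images.
- press: Small hand screw press, fixed to the bench. Grey base plate 190 x 170 x 22 mm; two steel columns (22 mm thick) at y = +60 and -60 mm carry a grey crosshead 40 (x) x 160 (y) mm, top 140 mm above the bench. Origin: underside of the base, on the vertical screw axis. Its x axis is the direction in which the tray slides in (away from the robot), z up.
- tray (a joint): Travel of the aluminium sliding tray: 0 = pulled out towards the robot (start), 0.075 m = fully home against its stop, with the die seat on the screw axis. It slides with about 2.5 N of friction and stays where it is left.
- tray_tab (a point): Middle of the upper edge of the upright tab at the tray's near end: a plate 10 mm thick along the press's x, 40 mm wide along y, 46 mm high above the tray (upper edge 80 mm above the bench). It moves with the tray: 190 mm in front of the screw axis (press -x) when out, 115 mm when home. Axes parallel to the press's.
- die: Loose steel pellet die standing in a low round lip on the tray: cylinder 40 mm across, 40 mm tall, with a plunger 17 mm across and 10 mm tall on top, 50 mm in all; about 0.4 kg. Origin: centre of its underside; z up. Standing on the tray its plunger top is 84 mm above the bench.
- knob: Black knurled round knob on top of the screw: 44 mm across, 30 mm tall, vertical axis. Origin: centre of its underside, 173 to 178 mm above the bench at the start and at least 19 mm clear of the crosshead throughout. Turned clockwise seen from above it goes down 12 mm per turn with the screw. From the start it is about 0.7 to 1.15 turns to first touch.
- knob_top (a point): Centre of the knob's top face, 30 mm above its underside. The screw is steep, self-locking and stiff: about 0.3 N m turns it freely at any angle. Once the pad bears on the die, each further 0.1 turn adds about 0.06 N m to the torque and 30 N to the pad's spring force.
- pad: Steel pressure pad at the lower end of the screw, 26 mm across, 10 mm tall; origin: centre of its lower face; z up. It goes down with the knob (the knob's underside is 80.5 mm above the pad's face) until it meets the plunger; then its spring gives way (25 N per mm, 9 mm of travel), so that the knob goes on down while the pad stays.
- beaker: Bystander: empty glass beaker, 72 mm across, 95 mm tall. Origin: centre of its underside.
- flask: Bystander: glass conical flask, 62 mm across its foot, 88 mm tall. Origin: centre of its underside.
- reagent_bottle: Bystander: squat glass reagent bottle with a stopper, 52 mm across, 100 mm tall. Origin: centre of its underside.

How it is judged:
By the outcome, as a careful person would: the job done as asked, in the order asked, and still so for the second after the job is handed in, with the robot touching nothing.
It also fails if it takes over 72 s, if anything falls off the work surface, if the arm or the gripper's body presses on something with over 40 N, if the wrist force passes 120 N, or if a joint passes its speed limit or range.

## Working session

There is one attempt and no reset: what is moved stays moved. The work goes in short steps, Python scripts to look and compute and a tool call to move; the robot and the scene stay as the last step left them, time stands still between calls to the robot, and variables do not carry over. Pictures are saved under pics/ and viewed, at most 10 in all, crops included, and the job is handed in when it is done.

Besides the shell and the picture viewer there is one more tool, called after "Request:" as name(argument=value, ...), one argument or row to a line, values as JSON. arm_command: Moves the arm, as the interface text tells. Its arguments: {"type":"object","properties":{"series":{"type":"array","items":{"type":"number"}},"force":{"type":"number"}},"required":["series"]}

```bash
mkdir -p pics; python3 - <<'E'
from plant import telemetry, vision, ctrl
import cv2,pickle
s=telemetry.get_state();print(s, ctrl.grip_point_offset)
for n in("side","top"):
    d=vision.read_camera(n);pickle.dump(d,open(n+".pkl","wb"));cv2.imwrite(f"pics/{n}0.png",d["color"]);print(n,d["K"],d["rvec"],d["tvec"])
E
```

```text
{'time': 0.0, 'qpos': array([-1.29699399e+00,  2.87151638e-01,  1.57815520e+00,  5.28669730e-06,
        1.27856013e+00, -1.50049029e-01]), 'dq': array([ 4.05182863e-04,  1.10910678e-04,  1.13976088e-03, -6.13704523e-05,
       -1.30290921e-03, -9.62630926e-04]), 'joint_efforts': array([ 3.32751979e-04, -4.05976439e+01, -2.92625356e+01, -1.67315570e-04,
        5.83896472e-03, -6.46702190e-06]), 'eef_pos': array([ 0.27743366, -0.61465073,  0.22996831]), 'tcp_rot': array([ 9.77627203e-01,  2.10342004e-01, -6.77929755e-05, -1.13513667e-03]), 'contact_force': array([0.29835751, 0.2275823 , 0.40635565]), 'wrist_torque': array([ 0.04453239,  0.03599795, -0.01057766]), 'finger_force': 0.0, 'opening': 1.0002558395972263} 0.0187
side [[597.71625442   0.         314.9349292 ]
 [  0.         597.71625442 228.92769371]
 [  0.           0.           1.        ]] [ 2.23464284 -0.12950568  0.08434458] [-0.58887847  0.16954959  1.07076351]
top [[566.81076372   0.         314.07778166]
 [  0.         566.81076372 244.23682838]
 [  0.           0.           1.        ]] [ 2.22433772 -2.16848231  0.09285311] [0.0198133  0.59408511 1.22690411]
```

View pics/side0.png

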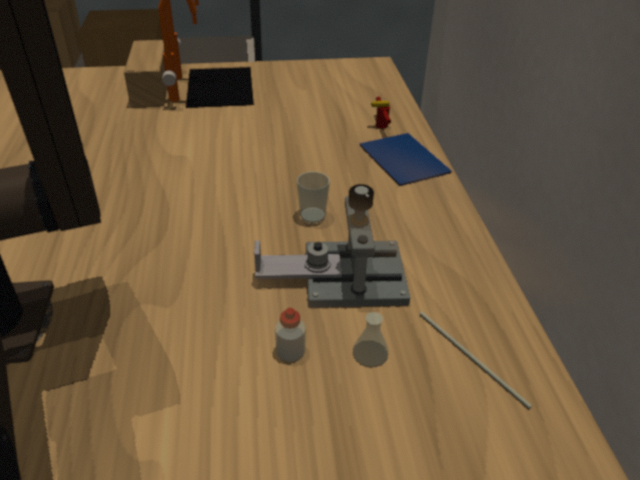

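View pics/top0.png

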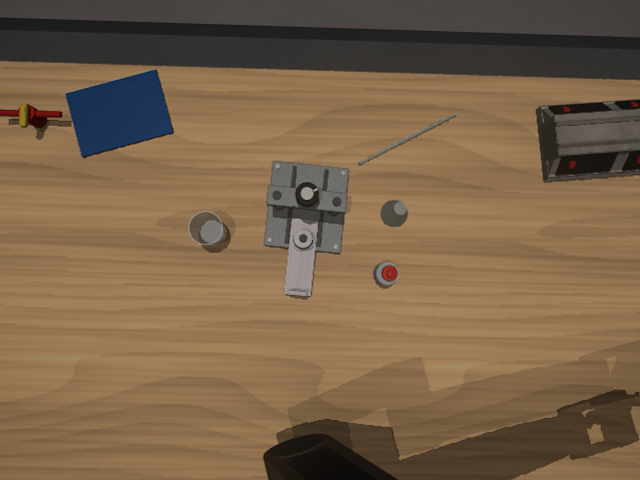

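The side view shows the press with its knob at about (361,193), the tab at (257,250), the beaker behind, and the bottle and flask in front. The top view shows the knob at (307,194) and the tab at (298,293). I'll enlarge both.

```bash
python3 - <<'E'
import cv2,pickle,numpy as np
t=pickle.load(open("top.pkl","rb"))["color"][150:310,255:360]; s=pickle.load(open("side.pkl","rb"))["color"][175:310,245:415]
t=cv2.resize(t,None,fx=3.7,fy=3.7,interpolation=cv2.INTER_CUBIC);s=cv2.resize(s,None,fx=2.4,fy=2.4,interpolation=cv2.INTER_CUBIC)
o=np.zeros((595,t.shape[1]+s.shape[1],3),np.uint8);o[:t.shape[0],:t.shape[1]]=t;o[:s.shape[0],t.shape[1]:]=s
cv2.imwrite("pics/crop1.png",cv2.convertScaleAbs(o,alpha=1.6));print(o.shape,t.shape)
E
```

```text
(595, 796, 3) (592, 388, 3)
```

View pics/crop1.png

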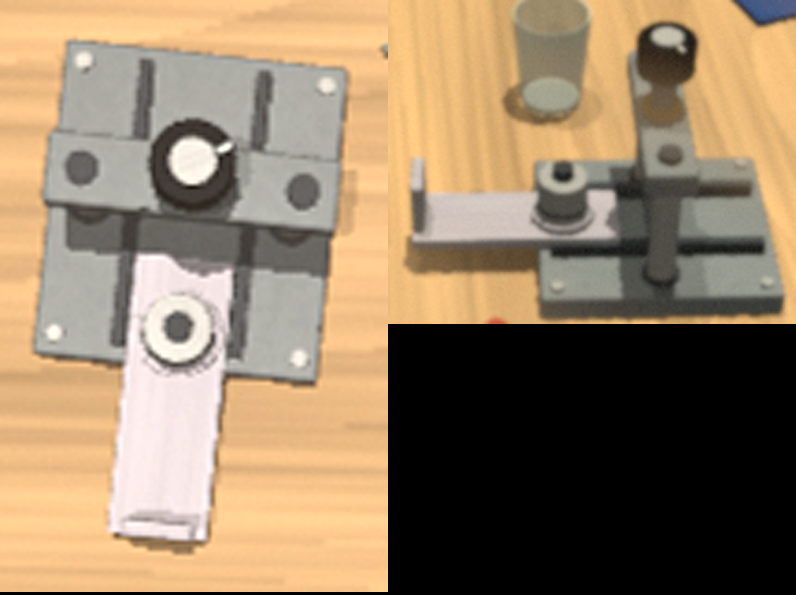

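The crop shows the knob top at crop (193,161), with a white index mark towards (228,147). The base corners are (68,40), (347,70), (317,383) and (35,352), and the tab top is about (157,524). In the side crop the knob top is (668,38) and the tab top (417,160).

```bash
cat > h.py <<'E'
import cv2,pickle,numpy as np
from scipy.optimize import least_squares
from scipy.spatial.transform import Rotation as R
C={n:pickle.load(open(f"{n}.pkl","rb")) for n in("top","side")}
def proj(n,P): d=C[n];return cv2.projectPoints(np.array(P,float).reshape(-1,1,3),d["rvec"],d["tvec"],d["K"],None)[0].reshape(-1,2)
def ray(n,uv,z):
    d=C[n];M=cv2.Rodrigues(d["rvec"])[0];c=-M.T@d["tvec"].ravel();v=M.T@np.linalg.inv(d["K"])@[*uv,1];return c+v*(z-c[2])/v[2]
def tri(a,b,x0=(.7,0,.1)):
    r=least_squares(lambda P:np.r_[proj("top",P)[0]-a,proj("side",P)[0]-b],x0);return r.x,r.fun
E
python3 - <<'E'
from h import *
T=lambda x,y:(x/3.7+255-.35,y/3.7+150-.35); S=lambda x,y:((x-388)/2.4+245-.3,y/2.4+175-.3)
c=np.array([ray("top",T(*p),.022) for p in((68,40),(347,70),(317,383),(35,352))]);print(c.round(4));print("ctr",c.mean(0))
print([np.linalg.norm(c[i]-c[i-1]).round(4) for i in range(4)])
d=(c[0]+c[1]-c[2]-c[3])[:2];print("yaw",np.degrees(np.arctan2(d[1],d[0])));e=(c[0]+c[3]-c[1]-c[2])[:2];print("yaw2",np.degrees(np.arctan2(-e[0],e[1])))
print("knob tri",tri(T(193,161),S(668,38)),"at .205",ray("top",T(193,161),.205),ray("side",S(668,38),.205))
print("tab tri",tri(T(157,524),S(417,160)),ray("top",T(157,524),.08),ray("side",S(417,160),.08))
print("die",ray("top",T(180,326),.084))
for n,uv in(("beak",(213,232)),("flask",(392,213)),("bot",(386,275))):print(n,ray("top",uv,0))
E
```

```text
[[ 0.7766  0.1304  0.022 ]
 [ 0.7632 -0.037   0.022 ]
 [ 0.5751 -0.0231  0.022 ]
 [ 0.5892  0.1444  0.022 ]]
ctr [0.67600851 0.05365673 0.022     ]
[np.float64(0.1879), np.float64(0.1679), np.float64(0.1886), np.float64(0.1681)]
yaw -4.246237089199746
yaw2 -4.679974958391151
knob tri (array([0.67850916, 0.05404926, 0.2045625 ]), array([ 0.11356842, -0.77794784, -0.73523132,  0.08423631])) at .205 [0.67695872 0.05422612 0.205     ] [0.6797114  0.05355233 0.205     ]
tab tri (array([0.49073899, 0.06874699, 0.09237894]), array([ 0.00133707, -0.02700631, -0.02456795,  0.00086419])) [0.49047132 0.06887516 0.08      ] [0.4909472  0.08389148 0.08      ]
die [0.60204467 0.05885735 0.084     ]
beak [0.61612845 0.26047632 0.        ]
flask [ 0.66956843 -0.13876338  0.        ]
bot [ 0.53011314 -0.12753332  0.        ]
```

```bash
cat >> h.py <<'E'
AX=np.array([.677,.054]);YAW=-4.4
px=np.array([np.cos(np.radians(YAW)),np.sin(np.radians(YAW))])
def pw(x,y=0): return AX+x*px+y*np.array([-px[1],px[0]])
def go(xyz,yaw,frm=None):
    """shift cm and rotvec deg in tool frame to tool-down pose with tool-x yaw (deg)"""
    from plant import telemetry
    if frm is None: s=telemetry.get_state();p,r=s["eef_pos"],R.from_quat(s["tcp_rot"])
    else: p,r=np.array(frm[0]),R.from_euler("z",frm[1],degrees=True)*R.from_euler("x",180,degrees=True)
    g=R.from_euler("z",yaw,degrees=True)*R.from_euler("x",180,degrees=True)
    return (r.inv().apply(np.array(xyz)-p)*100).round(2),(r.inv()*g).as_rotvec(degrees=True).round(2)
E
python3 - <<'E'
from h import *
w=(.47,-.25,.23);p=(*pw(-.225),.23)
print(p);print(go(w,-4.4));print(go(p,-4.4,(w,-4.4)))
E
```

```text
(np.float64(0.452663130748943), np.float64(0.0712617813285342), 0.23)
(array([ 32.55, -25.32,   0.07]), array([-1.300e-01,  1.000e-02,  2.868e+01]))
(array([ -4.19, -31.9 ,  -0.  ]), array([0., 0., 0.]))
```

Request:
arm_command(
  series=[32.5, -25.3, 0, 0, 0, 28.7, 1, 32.5, -25.3, 0, 0, 0, 28.7, 1, 32.5, -25.3, 0, 0, 0, 28.7, 1, 32.5, -25.3, 0, 0, 0, 28.7, 1, 32.5, -25.3, 0, 0, 0, 28.7, 1, 32.5, -25.3, 0, 0, 0, 28.7, 1, 32.5, -25.3, 0, 0, 0, 28.7, 1, 32.5, -25.3, 0, 0, 0, 28.7, 1, 32.5, -25.3, 0, 0, 0, 28.7, 1, 32.5, -25.3, 0, 0, 0, 28.7, 1],
  force=80,
)

```text
time: 0.93
eef_pos: [0.4702, -0.2484, 0.2309]
tcp_rot: [0.999, -0.038, -0.0, -0.0]
contact_force: [0.7, -0.8, 0.2]
opening: 0.002
finger_force: 0.0
```

Request:
arm_command(
  series=[-4.2, -31.9, 0, 0, 0, 0, 1, -4.2, -31.9, 0, 0, 0, 0, 1, -4.2, -31.9, 0, 0, 0, 0, 1, -4.2, -31.9, 0, 0, 0, 0, 1, -4.2, -31.9, 0, 0, 0, 0, 1, -4.2, -31.9, 0, 0, 0, 0, 1, -4.2, -31.9, 0, 0, 0, 0, 1, -4.2, -31.9, 0, 0, 0, 0, 1, -4.2, -31.9, 0, 0, 0, 0, 1, -4.2, -31.9, 0, 0, 0, 0, 1],
)

```text
time: 1.77
eef_pos: [0.4519, 0.0717, 0.231]
tcp_rot: [0.999, -0.037, -0.0, 0.0]
contact_force: [-0.1, -0.9, 0.1]
opening: -0.004
finger_force: 0.0
```

```bash
python3 - <<'E'
from h import *
print(go((*pw(-.225),.055),YAW)); print(px)
E
```

```text
(array([ 0.09,  0.03, 17.6 ]), array([0.02, 0.03, 0.2 ]))
[ 0.99705275 -0.07671903]
```

Request:
arm_command(
  series=[0, 0, 4, 0, 0, 0, 1, 0, 0, 8, 0, 0, 0, 1, 0, 0, 12, 0, 0, 0, 1, 0, 0, 15, 0, 0, 0, 1, 0, 0, 17.6, 0, 0, 0, 1, 0, 0, 17.6, 0, 0, 0, 1, 0.8, 0, 17.6, 0, 0, 0, 1, 1.6, 0, 17.6, 0, 0, 0, 1, 2.4, 0, 17.6, 0, 0, 0, 1, 3, 0, 17.6, 0, 0, 0, 1],
)

```text
time: 2.6
eef_pos: [0.4844, 0.0673, 0.0572]
tcp_rot: [0.999, -0.039, 0.001, 0.0]
contact_force: [-2.9, -1.7, 1.4]
opening: -0.003
finger_force: 1.5
```

Request:
arm_command(
  series=[0.8, 0, 0, 0, 0, 0, 1, 1.6, 0, 0, 0, 0, 0, 1, 2.4, 0, 0, 0, 0, 0, 1, 3.2, 0, 0, 0, 0, 0, 1, 3.8, 0, 0, 0, 0, 0, 1, 4.4, 0, 0, 0, 0, 0, 1, 4.9, 0, 0, 0, 0, 0, 1, 5.3, 0, 0, 0, 0, 0, 1, 5.5, 0, 0, 0, 0, 0, 1, 5.5, 0, 0, 0, 0, 0, 1],
)

```text
time: 3.43
eef_pos: [0.5381, 0.0638, 0.0553]
tcp_rot: [0.999, -0.039, 0.001, -0.0]
contact_force: [-0.2, -0.9, -0.2]
opening: -0.002
finger_force: 0.0
```

Request:
arm_command(
  series=[0.2, 0, 0, 0, 0, 0, 1, 0.3, 0, 0, 0, 0, 0, 1, 0.4, 0, 0, 0, 0, 0, 1, 0.5, 0, 0, 0, 0, 0, 1, 0.6, 0, 0, 0, 0, 0, 1, 0.7, 0, 0, 0, 0, 0, 1],
)

```text
time: 3.93
eef_pos: [0.5441, 0.0633, 0.0552]
tcp_rot: [0.999, -0.039, -0.0, -0.0]
contact_force: [-2.9, -0.3, 0.6]
opening: 0.003
finger_force: 1.3
```

Request:
arm_command(
  series=[0.1, 0, 0, 0, 0, 0, 1, 0.2, 0, 0, 0, 0, 0, 1],
)

```text
time: 4.1
eef_pos: [0.5462, 0.0631, 0.0552]
tcp_rot: [0.999, -0.039, -0.0, -0.0]
contact_force: [-1.3, 0.3, -0.5]
opening: -0.001
finger_force: 1.3
```

Request:
arm_command(
  series=[0.1, 0, 0, 0, 0, 0, 1, 0.15, 0, 0, 0, 0, 0, 1, 0.2, 0, 0, 0, 0, 0, 1],
)

```text
time: 4.35
eef_pos: [0.5467, 0.0631, 0.0552]
tcp_rot: [0.999, -0.038, -0.003, -0.0]
contact_force: [-9.2, 1.2, 5.5]
opening: -0.004
finger_force: 4.3
```

Request:
arm_command(
  series=[0.1, 0, 0, 0, 0, 0, 1, 0.15, 0, 0, 0, 0, 0, 1],
)

```text
time: 4.52
eef_pos: [0.5466, 0.0631, 0.0552]
tcp_rot: [0.999, -0.038, -0.005, 0.0]
contact_force: [-13.7, 0.6, 10.0]
opening: -0.0
finger_force: 6.8
```

Request:
arm_command(
  series=[-1, 0, 0, 0, 0, 0, 1, -3, 0, 0, 0, 0, 0, 1, -3, 0, -4, 0, 0, 0, 0, -3, 0, -8, 0, 0, 0, 0, -3, 0, -12, 0, 0, 0, 0, -3, 0, -16, 0, 0, 0, 0, -3, 0, -20, 0, 0, -7, 0, -3, 0, -24, 0, 0, -14, 0, -3, 0, -24.5, 0, 0, -21, 0, -3, 0, -24.5, 0, 0, -28, 0],
)

```text
time: 5.35
eef_pos: [0.5226, 0.0648, 0.3063]
tcp_rot: [0.978, 0.207, 0.006, 0.002]
contact_force: [-0.7, -0.4, -0.6]
opening: 1.002
finger_force: 0.0
```

```bash
python3 - <<'E'
from h import *
from plant import telemetry,vision
s=telemetry.get_state();print(s["qpos"].round(3),s["eef_pos"],s["opening"]); print(R.from_quat(s["tcp_rot"]).as_matrix().round(3))
print(go((*AX,.30),40))
T=lambda d:cv2.resize(d["color"][150:310,255:360],None,fx=3.7,fy=3.7,interpolation=cv2.INTER_CUBIC)
a=T(vision.read_camera("top"));b=cv2.resize(vision.read_camera("side")["color"][175:310,245:415],None,fx=2.4,fy=2.4,interpolation=cv2.INTER_CUBIC)
o=np.zeros((592,796,3),np.uint8);o[:,:388]=a;o[:324,388:]=b;cv2.imwrite("pics/crop2.png",cv2.convertScaleAbs(o,alpha=1.6))
E
```

```text
[-0.069 -0.103  1.858 -0.     1.373  1.084] [0.52263052 0.06482709 0.30634332] 1.0022601491984948
[[ 0.914  0.406  0.013]
 [ 0.406 -0.914 -0.001]
 [ 0.012  0.006 -1.   ]]
(array([13.66,  7.25,  0.84]), array([  0.46,  -0.62, -16.07]))
```

View pics/crop2.png

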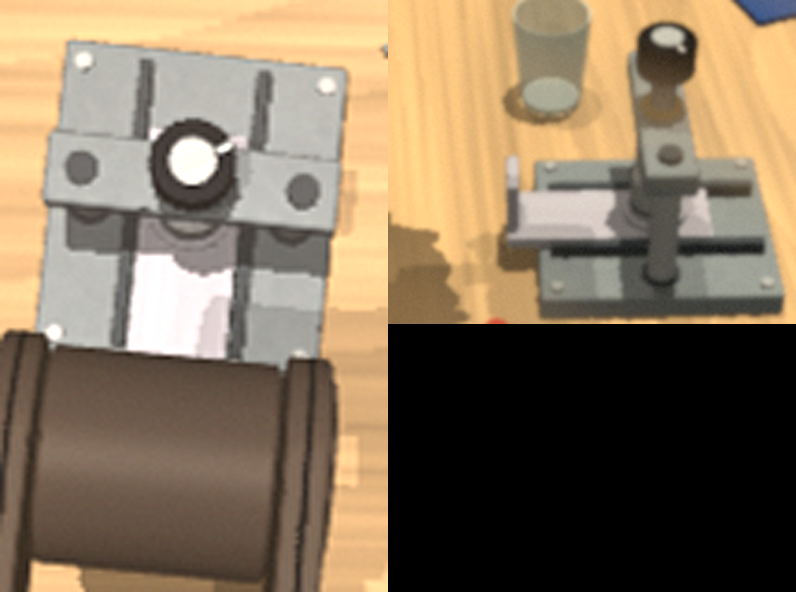

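The tray is home, with the tab at side crop (512,160) and the die upright under the screw. Next I move over the knob and wind the wrist back.

Request:
arm_command(
  series=[3, 2, 0.2, 0, 0, -7, 0, 6, 4, 0.4, 0, 0, -14, 0, 9, 5, 0.6, 0.46, -0.6, -21, 0, 12, 6.5, 0.8, 0.46, -0.6, -28, 0, 13.7, 7.25, 0.8, 0.46, -0.6, -35, 0, 13.7, 7.25, 0.8, 0.46, -0.6, -42, 0, 13.7, 7.25, 0.8, 0.46, -0.6, -49, 0, 13.7, 7.25, 0.8, 0.46, -0.6, -56, 0, 13.7, 7.25, 0.8, 0.46, -0.6, -63, 0, 13.7, 7.25, 0.8, 0.46, -0.6, -70, 0],
)

```text
time: 6.28
eef_pos: [0.6745, 0.0533, 0.2908]
tcp_rot: [0.684, 0.73, -0.006, -0.003]
contact_force: [1.0, 0.3, 0.2]
opening: 0.998
finger_force: 0.0
```

Request:
arm_command(
  series=[0, 0, 0, 0, 0, -7, 0, 0, 0, 0, 0, 0, -14, 0, 0, 0, 0, 0, 0, -21, 0, 0, 0, 0, 0, 0, -28, 0, 0, 0, 0, 0, 0, -35, 0, 0, 0, 0, 0, 0, -42, 0, 0, 0, 0, 0, 0, -49, 0, 0, 0, 0, 0, 0, -56, 0, 0, 0, 0, 0, 0, -63, 0, 0, 0, 0, 0, 0, -70, 0],
)

```text
time: 7.12
eef_pos: [0.6745, 0.0534, 0.291]
tcp_rot: [0.142, 0.99, -0.003, -0.006]
contact_force: [-1.2, 0.3, -0.4]
opening: 0.999
finger_force: 0.0
```

Request:
arm_command(
  series=[0, 0, 0, 0, 0, -7, 0, 0, 0, 0, 0, 0, -14, 0, 0, 0, 0, 0, 0, -21, 0, 0, 0, 0, 0, 0, -28, 0, 0, 0, 0, 0, 0, -35, 0, 0, 0, 0, 0, 0, -42, 0, 0, 0, 0, 0, 0, -49, 0, 0, 0, 0, 0, 0, -56, 0, 0, 0, 0, 0, 0, -63, 0, 0, 0, 0, 0, 0, -68, 0],
)

```text
time: 7.95
eef_pos: [0.6744, 0.0534, 0.291]
tcp_rot: [-0.436, 0.9, 0.001, -0.006]
contact_force: [0.4, 0.6, -1.0]
opening: 1.002
finger_force: 0.0
```

```bash
cat >> h.py <<'E'
def st():
    from plant import telemetry
    s=telemetry.get_state();M=R.from_quat(s["tcp_rot"]).as_matrix();yaw=np.degrees(np.arctan2(M[1,0],M[0,0]))
    print("t",s["time"],"q",s["qpos"].round(3),"p",s["eef_pos"].round(4),"yaw",yaw.round(2),"zax",M[:,2].round(4),"F",s["contact_force"].round(1),"Tq",s["wrist_torque"].round(3),"op",round(s["opening"],3),"ff",round(s["finger_force"],1));return yaw
E
python3 - <<'E'
from h import *
y=st();print(go((.678,.054,.159),y))
E
```

```text
t 7.95 q [-0.069  0.26   1.501 -0.005  1.393 -2.541] p [0.6744 0.0534 0.291 ] yaw -128.31 zax [-0.0119 -0.0045 -0.9999] F [ 0.4  0.6 -1. ] Tq [ 0.04  -0.033  0.007] op 1.002 ff 0.0
(array([-0.41, -0.33, 13.19]), array([ 0.38, -0.62, -0.  ]))
```

Request:
arm_command(
  series=[-0.4, -0.33, 0, 0.38, -0.62, 0, 0, -0.4, -0.33, 4, 0.38, -0.62, 0, 0, -0.4, -0.33, 8, 0.38, -0.62, 0, 0, -0.4, -0.33, 11, 0.38, -0.62, 0, 0, -0.4, -0.33, 12.6, 0.38, -0.62, 0, 0, -0.4, -0.33, 12.6, 0.38, -0.62, 0, 1, -0.4, -0.33, 12.6, 0.38, -0.62, 0, 1, -0.4, -0.33, 12.6, 0.38, -0.62, 0, 1, -0.4, -0.33, 12.6, 0.38, -0.62, 0, 1, -0.4, -0.33, 12.6, 0.38, -0.62, 0, 1],
  force=80,
)

```text
time: 8.78
eef_pos: [0.6777, 0.0553, 0.1694]
tcp_rot: [-0.435, 0.901, 0.001, 0.0]
contact_force: [-5.2, 2.7, 3.7]
opening: 0.498
finger_force: 81.9
```

Request:
arm_command(
  series=[0, 0, 0, 0, 0, 0, 1, 0, 0, 0, 0, 0, 0, 1],
)

```text
time: 8.95
eef_pos: [0.6777, 0.0553, 0.1694]
tcp_rot: [-0.435, 0.901, 0.001, 0.0]
contact_force: [-5.4, 3.0, 2.5]
opening: 0.498
finger_force: 82.0
```

```bash
python3 -c "
from h import *
st()"
```

```text
t 8.95 q [-6.800e-02  3.480e-01  1.615e+00  2.000e-03  1.179e+00 -2.539e+00] p [0.6777 0.0553 0.1694] yaw -128.49 zax [ 1.0e-04  2.1e-03 -1.0e+00] F [-5.4  3.   2.5] Tq [ 0.497  0.869 -0.062] op 0.498 ff 82.0
```

Request:
arm_command(
  series=[0, 0, 0.02, 0, 0, 7, 1, 0, 0, 0.05, 0, 0, 14, 1, 0, 0, 0.07, 0, 0, 21, 1, 0, 0, 0.09, 0, 0, 28, 1, 0, 0, 0.12, 0, 0, 35, 1, 0, 0, 0.14, 0, 0, 42, 1, 0, 0, 0.16, 0, 0, 49, 1, 0, 0, 0.19, 0, 0, 56, 1, 0, 0, 0.21, 0, 0, 63, 1, 0, 0, 0.23, 0, 0, 70, 1],
)

```text
time: 9.78
eef_pos: [0.6778, 0.055, 0.1671]
tcp_rot: [0.163, 0.987, 0.0, 0.0]
contact_force: [-4.7, 1.9, 1.9]
opening: 0.496
finger_force: 82.1
```

```bash
python3 -c "
from h import *
st()"
```

```text
t 9.7833 q [-6.800e-02  3.510e-01  1.616e+00  1.000e-03  1.174e+00 -1.313e+00] p [0.6778 0.055  0.1671] yaw 161.27 zax [ 6.e-04  9.e-04 -1.e+00] F [-4.7  1.9  1.9] Tq [0.285 0.715 0.299] op 0.496 ff 82.1
```

Request:
arm_command(
  series=[0, 0, 0.02, 0, 0, 7, 1, 0, 0, 0.05, 0, 0, 14, 1, 0, 0, 0.07, 0, 0, 21, 1, 0, 0, 0.09, 0, 0, 28, 1, 0, 0, 0.12, 0, 0, 35, 1, 0, 0, 0.14, 0, 0, 42, 1, 0, 0, 0.16, 0, 0, 49, 1, 0, 0, 0.19, 0, 0, 56, 1, 0, 0, 0.21, 0, 0, 63, 1, 0, 0, 0.23, 0, 0, 70, 1],
)

```text
time: 10.62
eef_pos: [0.6776, 0.0547, 0.1647]
tcp_rot: [0.699, 0.715, 0.0, -0.0]
contact_force: [-6.4, 2.2, 3.0]
opening: 0.498
finger_force: 82.2
```

Request:
arm_command(
  series=[0, 0, 0.02, 0, 0, 7, 1, 0, 0, 0.05, 0, 0, 14, 1, 0, 0, 0.07, 0, 0, 21, 1, 0, 0, 0.09, 0, 0, 28, 1, 0, 0, 0.12, 0, 0, 35, 1, 0, 0, 0.14, 0, 0, 42, 1, 0, 0, 0.16, 0, 0, 49, 1, 0, 0, 0.19, 0, 0, 56, 1, 0, 0, 0.21, 0, 0, 63, 1, 0, 0, 0.23, 0, 0, 70, 1],
)

```text
time: 11.45
eef_pos: [0.6773, 0.0549, 0.1624]
tcp_rot: [0.983, 0.185, -0.001, -0.0]
contact_force: [-5.6, 2.2, 3.5]
opening: 0.496
finger_force: 82.1
```

```bash
python3 -c "
from h import *
st()"
```

```text
t 11.45 q [-0.068  0.355  1.62   0.     1.168  1.131] p [0.6773 0.0549 0.1624] yaw 21.29 zax [-1.2e-03  5.0e-04 -1.0e+00] F [-5.6  2.2  3.5] Tq [0.191 1.068 0.281] op 0.496 ff 82.1
```

Request:
arm_command(
  series=[0, 0, 0.02, 0, 0, 7, 1, 0, 0, 0.05, 0, 0, 14, 1, 0, 0, 0.07, 0, 0, 21, 1, 0, 0, 0.09, 0, 0, 28, 1, 0, 0, 0.12, 0, 0, 35, 1, 0, 0, 0.13, 0, 0, 40, 1],
)

```text
time: 11.95
eef_pos: [0.6773, 0.0551, 0.1611]
tcp_rot: [0.987, -0.162, -0.001, -0.0]
contact_force: [-6.7, 2.8, 3.6]
opening: 0.497
finger_force: 82.1
```

```bash
python3 -c "
from h import *
st()"
```

```text
t 11.95 q [-6.800e-02  3.560e-01  1.621e+00  1.000e-03  1.166e+00  1.828e+00] p [0.6773 0.0551 0.1611] yaw -18.68 zax [-1.3e-03  8.0e-04 -1.0e+00] F [-6.7  2.8  3.6] Tq [0.281 1.054 0.355] op 0.497 ff 82.1
```

Request:
arm_command(
  series=[0, 0, 0.02, 0, 0, 7, 1, 0, 0, 0.05, 0, 0, 14, 1, 0, 0, 0.07, 0, 0, 20, 1],
)

```text
time: 12.2
eef_pos: [0.6773, 0.0552, 0.1604]
tcp_rot: [0.944, -0.331, -0.001, -0.0]
contact_force: [-6.9, 2.5, 4.4]
opening: 0.491
finger_force: 82.1
```

```bash
python3 -c "
from h import *
st()"
```

```text
t 12.2 q [-6.800e-02  3.570e-01  1.621e+00  1.000e-03  1.165e+00  2.178e+00] p [0.6773 0.0552 0.1604] yaw -38.7 zax [-0.0013  0.001  -1.    ] F [-6.9  2.5  4.4] Tq [0.395 1.069 0.223] op 0.491 ff 82.1
```

Request:
arm_command(
  series=[0, 0, 0.02, 0, 0, 7, 1, 0, 0, 0.05, 0, 0, 14, 1, 0, 0, 0.07, 0, 0, 20, 1],
)

```text
time: 12.45
eef_pos: [0.6774, 0.0553, 0.1597]
tcp_rot: [0.872, -0.49, -0.001, -0.0]
contact_force: [-6.2, 2.5, 3.5]
opening: 0.498
finger_force: 82.1
```

```bash
python3 -c "
from h import *
st()"
```

```text
t 12.45 q [-6.800e-02  3.580e-01  1.622e+00  1.000e-03  1.164e+00  2.527e+00] p [0.6774 0.0553 0.1597] yaw -58.7 zax [-0.0011  0.0013 -1.    ] F [-6.2  2.5  3.5] Tq [0.414 1.086 0.27 ] op 0.498 ff 82.1
```

```bash
cat >> h.py <<'E'
def tz(n=10):
    from plant import telemetry,vision
    a=[]
    for i in range(n):
        vision.read_camera("side");s=telemetry.get_state();M=R.from_quat(s["tcp_rot"]).as_matrix()
        a.append([s["wrist_torque"][2],s["joint_efforts"][5],np.degrees(np.arctan2(M[1,0],M[0,0]))])
    a=np.array(a);print("t",s["time"],"mean",a.mean(0).round(4),"sd",a.std(0).round(4),a[:,1].round(4))
E
python3 -c "
from h import *
tz(8)"
```

```text
t 12.85 mean [ -0.3349  -0.2412 -58.6138] sd [0.0241 0.1246 0.1291] [ 0.0163 -0.0788 -0.2689 -0.3135 -0.3215 -0.3214 -0.321  -0.3209]
```

Request:
arm_command(
  series=[0, 0, 0, 0, 0, 0, 0, 0, 0, 0, 0, 0, 0, 0, 0, 0, 0, 0, 0, 0, 0, 0, 0, 0, 0, 0, 0, 0, 0, 0, 0, 0, 0, -7, 0, 0, 0, 0, 0, 0, -14, 0, 0, 0, 0, 0, 0, -21, 0, 0, 0, 0, 0, 0, -28, 0, 0, 0, 0, 0, 0, -35, 0, 0, 0, 0, 0, 0, -42, 0],
)

```text
time: 13.68
eef_pos: [0.6785, 0.0537, 0.1571]
tcp_rot: [0.99, -0.14, 0.001, 0.0]
contact_force: [0.9, -0.2, -0.7]
opening: 1.002
finger_force: 0.0
```

Request:
arm_command(
  series=[0, 0, 0, 0, 0, -7, 0, 0, 0, 0, 0, 0, -14, 0, 0, 0, 0, 0, 0, -21, 0, 0, 0, 0, 0, 0, -28, 0, 0, 0, 0, 0, 0, -35, 0, 0, 0, 0, 0, 0, -42, 0, 0, 0, 0, 0, 0, -49, 0, 0, 0, 0, 0, 0, -56, 0, 0, 0, 0, 0, 0, -63, 0, 0, 0, 0, 0, 0, -70, 0],
)

```text
time: 14.52
eef_pos: [0.6785, 0.0537, 0.1571]
tcp_rot: [0.891, 0.453, 0.001, 0.0]
contact_force: [0.3, -1.4, 0.3]
opening: 1.0
finger_force: 0.0
```

Request:
arm_command(
  series=[0, 0, 0, 0, 0, -7, 0, 0, 0, 0, 0, 0, -14, 0, 0, 0, 0, 0, 0, -21, 0, 0, 0, 0, 0, 0, -28, 0, 0, 0, 0, 0, 0, -35, 0, 0, 0, 0, 0, 0, -42, 0, 0, 0, 0, 0, 0, -49, 0, 0, 0, 0, 0, 0, -56, 0, 0, 0, 0, 0, 0, -63, 0, 0, 0, 0, 0, 0, -70, 0],
)

```text
time: 15.35
eef_pos: [0.6785, 0.0538, 0.1571]
tcp_rot: [0.47, 0.883, 0.0, 0.001]
contact_force: [-0.3, -0.8, -0.3]
opening: 0.999
finger_force: 0.0
```

Request:
arm_command(
  series=[0, 0, 0, 0, 0, -7, 0, 0, 0, 0, 0, 0, -14, 0, 0, 0, 0, 0, 0, -21, 0, 0, 0, 0, 0, 0, -28, 0, 0, 0, 0, 0, 0, -35, 0, 0, 0, 0, 0, 0, -40, 0, 0, 0, 0, 0, 0, -40, 0],
)

```text
time: 15.93
eef_pos: [0.6784, 0.0538, 0.1571]
tcp_rot: [0.142, 0.99, -0.0, 0.001]
contact_force: [-0.2, 0.6, 0.0]
opening: 1.001
finger_force: 0.0
```

```bash
python3 -c "
from h import *
y=st();print(go((.6775,.055,.1597),y))
from plant import telemetry,vision
d=vision.read_camera('side')['color'][175:310,300:415];cv2.imwrite('pics/s3.png',cv2.convertScaleAbs(cv2.resize(d,None,fx=4,fy=4,interpolation=cv2.INTER_CUBIC),alpha=1.6))"
```

```text
t 15.9333 q [-0.07   0.361  1.622 -0.     1.157 -1.355] p [0.6784 0.0538 0.1571] yaw 163.65 zax [ 1.4e-03 -3.0e-04 -1.0e+00] F [-0.2  0.6  0. ] Tq [-0.03   0.012  0.016] op 1.001 ff 0.0
(array([ 0.12,  0.09, -0.26]), array([0.01, 0.08, 0.  ]))
```

View pics/s3.png

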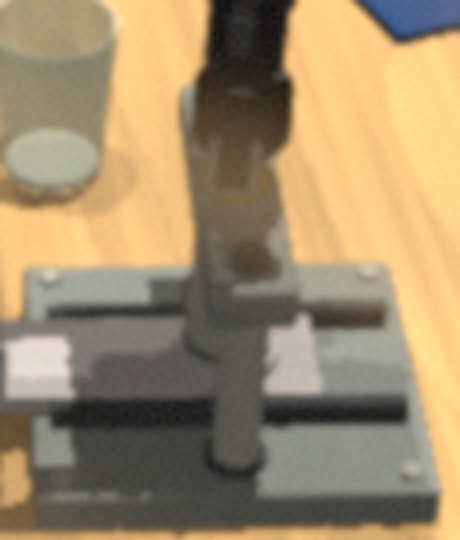

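The side crop shows the knob hidden by the gripper, the die and tray unmoved, and the beaker undisturbed. I grip again.

Request:
arm_command(
  series=[0.1, 0.1, -0.2, 0, 0.1, 0, 0, 0.1, 0.1, -0.2, 0, 0.1, 0, 1, 0.1, 0.1, -0.2, 0, 0.1, 0, 1, 0.1, 0.1, -0.2, 0, 0.1, 0, 1, 0.1, 0.1, -0.2, 0, 0.1, 0, 1, 0.1, 0.1, -0.2, 0, 0.1, 0, 1, 0.1, 0.1, -0.2, 0, 0.1, 0, 1],
  force=80,
)

```text
time: 16.57
eef_pos: [0.6773, 0.0551, 0.1591]
tcp_rot: [0.143, 0.99, -0.0, -0.001]
contact_force: [-1.1, 0.1, 2.2]
opening: 0.496
finger_force: 80.9
```

```bash
cat >> h.py <<'E'
def q():
    from plant import telemetry
    s=telemetry.get_state();M=R.from_quat(s["tcp_rot"]).as_matrix()
    print("t",round(s["time"],3),"yaw",np.degrees(np.arctan2(M[1,0],M[0,0])).round(2),"z",s["eef_pos"][2].round(4),"tz",s["wrist_torque"][2].round(3),"e6",s["joint_efforts"][5].round(4),"dq6",s["dq"][5].round(3),"F",s["contact_force"].round(1))
E
python3 -c "
from h import *
q()"
```

```text
t 16.567 yaw 163.57 z 0.1591 tz -0.012 e6 -0.0352 dq6 -0.0 F [-1.1  0.1  2.2]
```

Request:
arm_command(
  series=[0, 0, 0.02, 0, 0, 5, 1, 0, 0, 0.03, 0, 0, 10, 1],
)

```text
time: 16.73
eef_pos: [0.6773, 0.0551, 0.1587]
tcp_rot: [0.23, 0.973, -0.0, -0.001]
contact_force: [-0.8, 0.1, 1.9]
opening: 0.5
finger_force: 81.4
```

```bash
python3 -c "
from h import *
q()"
```

```text
t 16.733 yaw 153.43 z 0.1587 tz 0.311 e6 -0.2947 dq6 1.041 F [-0.8  0.1  1.9]
```

Request:
arm_command(
  series=[0, 0, 0.02, 0, 0, 5, 1, 0, 0, 0.03, 0, 0, 10, 1],
)

```text
time: 16.9
eef_pos: [0.6773, 0.0552, 0.1584]
tcp_rot: [0.314, 0.949, -0.0, -0.001]
contact_force: [-0.6, -0.5, 1.5]
opening: 0.497
finger_force: 81.4
```

```bash
python3 -c "
from h import *
q()"
```

```text
t 16.9 yaw 143.42 z 0.1584 tz 0.289 e6 -0.2629 dq6 1.036 F [-0.6 -0.5  1.5]
```

Request:
arm_command(
  series=[0, 0, 0.02, 0, 0, 5, 1, 0, 0, 0.03, 0, 0, 10, 1],
)

```text
time: 17.07
eef_pos: [0.6774, 0.0552, 0.1581]
tcp_rot: [0.395, 0.918, -0.0, -0.0]
contact_force: [-1.0, -0.7, 1.6]
opening: 0.494
finger_force: 81.4
```

```bash
python3 -c "
from h import *
q()"
```

```text
t 17.067 yaw 133.41 z 0.1581 tz 0.281 e6 -0.2624 dq6 1.036 F [-1.  -0.7  1.6]
```

Request:
arm_command(
  series=[0, 0, 0.02, 0, 0, 5, 1, 0, 0, 0.03, 0, 0, 10, 1],
)

```text
time: 17.23
eef_pos: [0.6774, 0.0552, 0.1578]
tcp_rot: [0.474, 0.881, -0.0, -0.0]
contact_force: [-0.2, -0.6, 1.0]
opening: 0.499
finger_force: 81.3
```

```bash
python3 -c "
from h import *
q()"
```

```text
t 17.233 yaw 123.42 z 0.1578 tz 0.249 e6 -0.2623 dq6 1.036 F [-0.2 -0.6  1. ]
```

Request:
arm_command(
  series=[0, 0, 0.02, 0, 0, 5, 1, 0, 0, 0.03, 0, 0, 10, 1],
)

```text
time: 17.4
eef_pos: [0.6774, 0.0552, 0.1574]
tcp_rot: [0.549, 0.836, -0.0, -0.0]
contact_force: [-1.6, -0.9, 1.6]
opening: 0.494
finger_force: 81.3
```

```bash
python3 -c "
from h import *
q()"
```

```text
t 17.4 yaw 113.42 z 0.1574 tz 0.288 e6 -0.2621 dq6 1.037 F [-1.6 -0.9  1.6]
```

Request:
arm_command(
  series=[0, 0, 0.02, 0, 0, 5, 1, 0, 0, 0.03, 0, 0, 10, 1],
)

```text
time: 17.57
eef_pos: [0.6774, 0.0552, 0.1571]
tcp_rot: [0.62, 0.785, -0.0, -0.0]
contact_force: [-0.7, 0.7, 1.2]
opening: 0.495
finger_force: 81.3
```

```bash
python3 -c "
from h import *
q()"
```

```text
t 17.567 yaw 103.42 z 0.1571 tz 0.353 e6 -0.2477 dq6 1.034 F [-0.7  0.7  1.2]
```

Request:
arm_command(
  series=[0, 0, 0.02, 0, 0, 5, 1, 0, 0, 0.03, 0, 0, 10, 1],
)

```text
time: 17.73
eef_pos: [0.6774, 0.0552, 0.1568]
tcp_rot: [0.686, 0.728, -0.0, -0.0]
contact_force: [-1.7, -0.3, 0.8]
opening: 0.496
finger_force: 81.3
```

```bash
python3 -c "
from h import *
q()"
```

```text
t 17.733 yaw 93.42 z 0.1568 tz 0.325 e6 -0.2339 dq6 1.035 F [-1.7 -0.3  0.8]
```

Request:
arm_command(
  series=[0, 0, 0.02, 0, 0, 5, 1, 0, 0, 0.03, 0, 0, 10, 1],
)

```text
time: 17.9
eef_pos: [0.6775, 0.0552, 0.1565]
tcp_rot: [0.747, 0.665, -0.0, -0.0]
contact_force: [-0.1, -0.7, 2.2]
opening: 0.497
finger_force: 81.3
```

```bash
python3 -c "
from h import *
q()"
```

```text
t 17.9 yaw 83.42 z 0.1565 tz 0.345 e6 -0.2201 dq6 1.036 F [-0.1 -0.7  2.2]
```

Request:
arm_command(
  series=[0, 0, 0.02, 0, 0, 5, 1, 0, 0, 0.03, 0, 0, 10, 1],
)

```text
time: 18.07
eef_pos: [0.6775, 0.0552, 0.1562]
tcp_rot: [0.802, 0.598, -0.0, -0.0]
contact_force: [-0.4, -1.6, 0.9]
opening: 0.497
finger_force: 81.3
```

```bash
python3 -c "
from h import *
q()"
```

```text
t 18.067 yaw 73.43 z 0.1562 tz 0.382 e6 -0.2061 dq6 1.036 F [-0.4 -1.6  0.9]
```

Touch shows clearly in the joint-6 effort at a yaw of about 113°, so a quarter turn beyond it is about 22°. That leaves 52° more.

Request:
arm_command(
  series=[0, 0, 0.02, 0, 0, 6, 1, 0, 0, 0.04, 0, 0, 12, 1, 0, 0, 0.06, 0, 0, 18, 1, 0, 0, 0.08, 0, 0, 24, 1, 0, 0, 0.1, 0, 0, 30, 1, 0, 0, 0.12, 0, 0, 36, 1, 0, 0, 0.14, 0, 0, 42, 1, 0, 0, 0.16, 0, 0, 48, 1, 0, 0, 0.17, 0, 0, 52, 1],
)

```text
time: 18.82
eef_pos: [0.6776, 0.0551, 0.1545]
tcp_rot: [0.983, 0.186, -0.0, 0.0]
contact_force: [-0.9, -0.7, 1.1]
opening: 0.502
finger_force: 81.2
```

```bash
python3 -c "
from h import *
q()"
```

```text
t 18.817 yaw 21.43 z 0.1545 tz 0.433 e6 0.1165 dq6 0.793 F [-0.9 -0.7  1.1]
```

Request:
arm_command(
  series=[0, 0, 0, 0, 0, 0, 1, 0, 0, 0, 0, 0, 0, 0, 0, 0, 0, 0, 0, 0, 0, 0, 0, 0, 0, 0, 0, 0, 0, 0, 0, 0, 0, 0, 0, 0, 0, 0, 0, 0, 0, 0, 0, 0, -3, 0, 0, 0, 0, 0, 0, -6, 0, 0, 0, 0, 0, 0, -10, 0, 0, 0, 0, 0, 0, -14, 0, 0, 0, 0],
)

```text
time: 19.65
eef_pos: [0.6768, 0.0553, 0.2946]
tcp_rot: [0.982, 0.187, -0.002, -0.001]
contact_force: [0.7, 0.1, 0.3]
opening: 0.998
finger_force: 0.0
```

Request:
arm_command(
  series=[-4, 0, 0, 0, 0, 0, 0, -8, 0, 0, 0, 0, 0, 0, -12, 0, 0, 0, 0, 0, 0, -14, 0, 0, 0, 0, 0, 0, -14, 0, 0, 0, 0, 0, 0],
)

```text
time: 20.07
eef_pos: [0.5444, 0.0028, 0.2948]
tcp_rot: [0.982, 0.187, -0.001, -0.0]
contact_force: [1.6, -0.4, 0.9]
opening: 1.002
finger_force: 0.0
```

```bash
python3 - <<'E'
from h import *
from plant import vision
st()
a=cv2.resize(vision.read_camera("top")["color"][150:310,255:360],None,fx=3.7,fy=3.7,interpolation=cv2.INTER_CUBIC);b=cv2.resize(vision.read_camera("side")["color"][165:375,245:415],None,fx=2.4,fy=2.4,interpolation=cv2.INTER_CUBIC)
o=np.zeros((592,796,3),np.uint8);o[:,:388]=a;o[:504,388:]=b;cv2.imwrite("pics/fin.png",cv2.convertScaleAbs(o,alpha=1.6))
E
```

```text
t 20.0667 q [-0.181 -0.046  1.826 -0.     1.364  1.014] p [0.5444 0.0028 0.2948] yaw 21.51 zax [-1.7e-03 -2.0e-04 -1.0e+00] F [ 1.6 -0.4  0.9] Tq [ 0.029 -0.026  0.019] op 1.002 ff 0.0
```

View pics/fin.png

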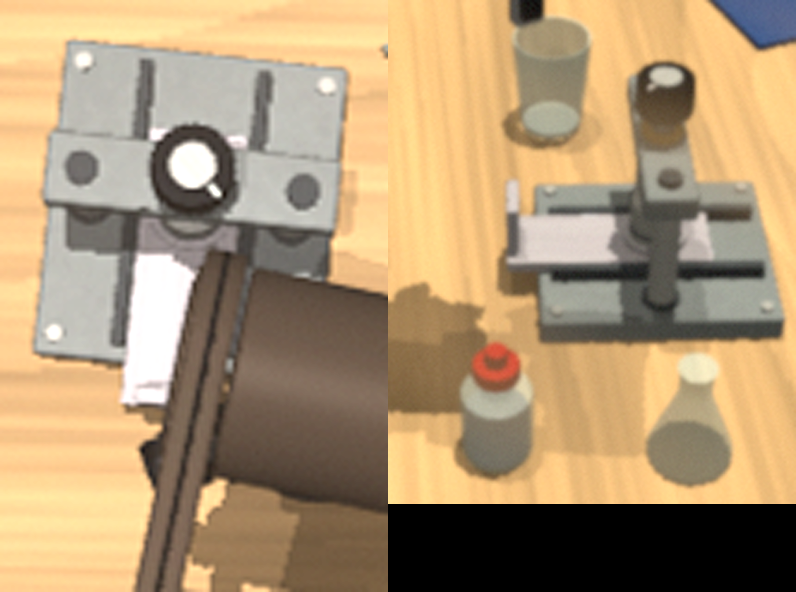

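The knob mark turned from +22° to −46°. With one full turn that is about 428°, matching the 432° commanded, so the grip didn't slip. The die stands under the pad, the tray is home, the glassware is undisturbed and the gripper is clear.

```bash
python3 -c "
from plant import ctrl
print(ctrl.sign_off())"
```

```text
the job is handed in; nothing more can be done
None
```

I pushed the tray fully home, turned the knob about a quarter turn (roughly 90°) past first touch, let go with the glassware undisturbed, and handed the job in at about 20 s.

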